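# Sweep the hob's touch strip up to full power

### The job

Turn the hob under the frying pan up to full power: with the closed fingertips, press lightly on the smallest, white mark at the left end of the curved grey control strip and slide along the strip over every mark to the big red one at the right end, without lifting off on the way and without pushing the strip down to its stop. Finish there: the program ends while the fingertips are still pressing lightly on the red mark. Do not grasp or lift anything, and leave the pan and the things round the hob where they are.

Things in the scene. Friction and masses are not known exactly. Their poses are not given: they have to be found in the camera images.
- hob: Compact induction hob, fixed to the worktop: dark glass top on a grey housing, 345 mm deep (its x), 300 mm wide (its y), glass at 44 mm above the worktop. Origin on the axis of the round cooking zone, at worktop level; x points to its back, away from the control strip, y to its left, z up.
- power_strip (a joint): Control strip: grey silicone band 24 mm wide, top 56 mm above the worktop, 12 mm proud of the glass; an arc of 180 mm radius about the hob's origin, round its front (-x). Sprung, it sinks as one piece: m pressed down, 0 untouched, 0.010 on its stop. Gives from about 1 N, then 0.8 N per mm; springs back. A touch counts above 0.6 mm; over 9 mm is too hard.
- mark1 (a point): Centre of mark 1, low end: white dot, 8 mm, the smallest, at the hob's left (+y) end; on the strip's top face, moving down with it; 36 degrees round the 180 mm arc from its middle, 56 mm from the next. Axes as the hob's. Counts as touched when the shut fingertips, pointing straight down, press the strip with their middle within 22 mm of the mark in plan.
- mark2 (a point): Centre of mark 2: pale yellow dot; on the strip's top face, moving down with it; 18 degrees round the 180 mm arc from its middle, 56 mm from the next. Axes as the hob's. Touched as mark 1.
- mark3 (a point): Centre of mark 3: amber dot, at the middle of the strip; on the strip's top face, moving down with it; 0 degrees round the 180 mm arc from its middle, 56 mm from the next. Axes as the hob's. Touched as mark 1.
- mark4 (a point): Centre of mark 4: orange dot; on the strip's top face, moving down with it; 18 degrees round the 180 mm arc from its middle, 56 mm from the next. Axes as the hob's. Touched as mark 1.
- mark5 (a point): Centre of mark 5, high end: red dot, 18 mm, the largest, at the hob's right (-y) end; on the strip's top face, moving down with it; 36 degrees round the 180 mm arc from its middle, 56 mm from the next. Axes as the hob's. Touched as mark 1.
- pan: Frying pan, loose, round body 250 mm across, 44 mm tall, standing on the hob's zone; its rim is 88 mm above the worktop and about 55 mm from the strip's centre line. Blue handle points to the back. Its origin is +48 mm (its x), +81 mm (its y) from the centre of the round body.
- lemon: yellow lemon, 72x57x58 mm, lying. Bystander, loose; origin under its middle, z up. Leave it alone.
- garlic: garlic bulb, 61x60x59 mm. Bystander, loose; origin under its middle, z up. Leave it alone.
- spice_jar: spice jar with red cap, 49 mm across, 108 mm tall, standing. Bystander, loose; origin under its middle, z up. Leave it alone.
- salt_shaker: white salt shaker, 37 mm across, 76 mm tall, standing. Bystander, loose; origin under its middle, z up. Leave it alone.
- pepper_shaker: black pepper shaker, 37 mm across, 76 mm tall, standing. Bystander, loose; origin under its middle, z up. Leave it alone.

How it is judged (in metres and radians):
On the way, in this order (a step that is already met when the one before it is completed fails the run):
1. the fingertips press the strip at the smallest, white mark at the low end (horizontal distance between the grasp point and mark1 below 0.022 m and value of joint power_strip above 0.0006 m), for 0.1 s.
2. the fingertips press the strip at the second mark (horizontal distance between the grasp point and mark2 below 0.022 m and value of joint power_strip above 0.0006 m), for 0.1 s.
3. the fingertips press the strip at the third (middle) mark (horizontal distance between the grasp point and mark3 below 0.022 m and value of joint power_strip above 0.0006 m), for 0.1 s.
4. the fingertips press the strip at the fourth mark (horizontal distance between the grasp point and mark4 below 0.022 m and value of joint power_strip above 0.0006 m), for 0.1 s.
At the end, for the whole second after the job is handed in: the fingertips rest on the red mark at the right end (middle of the fingertips within 22 mm of it in plan) and press the strip down by 0.6 to 9 mm; pan and bystanders are within 25 mm of where they started (horizontal distance between the grasp point and mark5 below 0.022 m and value of joint power_strip between 0.0006 and 0.009 m and contact force between the fingers and hob above 0.3 N and distance of each of pan, lemon, garlic, spice_jar, salt_shaker, pepper_shaker from where it was at the start of the episode below 0.025 m); the arm keeps its last pose, push and grip.
It fails at once if the strip is pushed down to its stop (more than 9 mm) (value of joint power_strip above 0.009 m).
It fails at once if the fingertips lift off the strip between the ends (low over marks 2 to 4, within 30 mm of one in plan and about 20 mm in height, with the strip not pressed) ((horizontal distance between the grasp point and mark2 below 0.03 m or horizontal distance between the grasp point and mark3 below 0.03 m or horizontal distance between the grasp point and mark4 below 0.03 m) and z of the grasp point in the frame of mark3 below 0.04 m and value of joint power_strip below 0.0003 m).
It fails at once if the pan or a bystander is lifted, carried or pushed more than 25 mm from its place (not (distance of each of pan, lemon, garlic, spice_jar, salt_shaker, pepper_shaker from where it was at the start of the episode below 0.025 m)).
It also fails if it takes over 42 s, if anything falls off the work surface, if the arm or the gripper's body presses on something with over 40 N, if the wrist force passes 120 N, or if a joint passes its speed limit or range.

### The arm

A 6-joint arm with a two-finger parallel gripper is mounted at the origin on a cart in front of the work surface, level with it; the furniture and walls round the work are solid. World frame = base frame: x ahead of the robot, y to its left, z up, the work surface at z = 0. Lengths are in mm, angles in degrees, forces in N, time in s.
With the tool pointing down it reaches from about 300 to 850 mm from the base axis. Payload 4.2 kg.
Tool frame: the origin (TCP) lies at the very end of the fingers, on their centre line; the grasp point (between the pads) lies 19 mm behind it (hold_point_z is the z of the grasp point in the tool frame, in mm); z points along the fingers, y is the direction in which the jaws open and shut (so a half turn about z gives the same grasp; the last joint's range is limited). The gripper opens to 91 mm and grips with 3 to 60 N. Pads are 32 mm wide; open, the fingers measure 118 mm over their backs; the gripper's body (76 mm by 178 mm) begins 60 mm behind the grasp point.
Start: joints at [73.109, 18.312, 89.639, -0, 72.044, -1.146], TCP at [156.031, 553.442, 213.976] pointing down, gripper open.
Joint ranges: [-177.97, 177.97], [-48.28, 115.42], [12.27, 149.76], [-77.06, 257.06], [2.81, 150.46], [-146.56, 146.56]. Speed limits (degrees/s): [147.25, 147.25, 180, 180, 180, 180].

### API

Orientations are given as [roll, pitch, yaw] about the fixed x, y, z axes, in that order (R = Rz(yaw) Ry(pitch) Rx(roll)).
In Python, from workcell import state, grab_frame, job_done, hold_point_z gives the robot as it stands. The module is installed in compiled form; this text tells all that it offers.
- The arm moves only by the shell command python3 -m creep 'ROWS' [FORCE]. ROWS is JSON, a list of rows, each a list of 7 numbers: the closure, from 0 (fully open) to 1 (shut), then the shift along the tool's x, y, z in mm, then the turn, a rotation vector about the tool's x, y, z in degrees. A call has 1 to 5 rows; each row shifts and turns the commanded pose from where the row before left it, along the tool's axes as they then stand; what a row does not reach is not made up. A row lasts 1/8 s, in which the tool goes at most 62.5 mm and 10.7 degrees, less where a joint would pass 70% of its speed; a pose out of reach is approached as far as the arm can. A call is refused whole if a number of a shift passes 62.5 or a number of a turn 10.7, either way. A call with a gripper value outside its range is refused whole. The fingers move at their own pace and stop on an object; FORCE is the grip in N (left out, the last holds). Time passes only in rows, so rows that do not move let the fingers close. It gives the time, the measured TCP pose, the force and the opening at its end, in the units of the state.
- state(): the state, without advancing time (a new reading comes with each control period).
- grab_frame(name): name is "side" or "top" or "wrist"; returns a dict with "frame" (420x560x3 uint8, red, green, blue), "fx", "fy", "cx", "cy" (pixels), "k1" (the pictures are not rectified: a ray, as slopes to the right and down, at radius r is drawn at 1 + k1 r^2 times it, then the intrinsics apply), "view" (4x4, takes a point from world to camera coordinates). Camera axes: x right, y down, z forward; pixel columns grow to the right and rows downward; lengths in mm; the calibration is good to about 2 mm. A picture is of the moment at which its call begins. There is no depth.
- job_done(): hands the job in, once; it reports no verdict.
The state is a dict: "time_s": time; "qpos": joint angles; "qvel": joint speeds; "effort": joint torques, N m; "ee_pos": TCP position; "ee_rot": TCP orientation; "force": force on the tool from outside, world axes, zero at the start; "torque": the same for the moment, N m; "gripper_width": finger opening in mm.
Only numpy, scipy, OpenCV 4.12 (cv2) and the standard library are available. Lean on these libraries where they do the work, as an engineer would, in place of code of your own. Each camera call takes 0.05 s, during which the arm holds its last target.

## Working session

There is one attempt and no reset: what is moved stays moved. The work goes in short steps, Python scripts to look and compute and a shell command to move; the robot and the scene stay as the last step left them, time stands still between calls to the robot, and variables do not carry over. Pictures are saved under pics/ and viewed, and the job is handed in when it is done.

```bash
mkdir -p pics; python3 - <<'E'
from workcell import *
import cv2
s=state();print(s, hold_point_z)
for n in("side","top","wrist"):
    f=grab_frame(n);cv2.imwrite(f"pics/{n}0.png",f["frame"][:,:,::-1]);print(n,f["fx"],f["fy"],f["cx"],f["cy"],f["k1"],f["view"])
E
```

```text
{'time_s': 0.0, 'qpos': array([ 7.31085329e+01,  1.83532810e+01,  8.97066620e+01, -7.71045685e-04,
        7.20433425e+01, -1.14320559e+00]), 'qvel': array([-0.03808953, -0.03179231,  0.03100231,  0.03870426, -0.09424578,
       -0.00167145]), 'effort': array([ 1.89149391e-04, -4.12471497e+01, -2.31970704e+01,  7.26867118e-02,
        4.57176380e-02, -1.53705291e-04]), 'ee_pos': array([155.89231464, 552.94088325, 213.10210599]), 'ee_rot': array([-1.79896720e+02, -1.32777460e-03,  1.64251976e+02]), 'force': array([0.27800988, 0.09872198, 0.2950543 ]), 'torque': array([ 0.02676849,  0.01386154, -0.04230578]), 'gripper_width': 90.97395294569328} -18.8
side 387.2748222765002 387.2748222765002 283.77787174312675 203.0204642188195 -0.0018081565700698206 [[-9.34038762e-01 -3.57001532e-01 -1.10225382e-02  4.06173237e+02]
 [-1.49171434e-01  4.17952322e-01 -8.96138237e-01  2.63103855e+02]
 [ 3.24529619e-01 -8.35383602e-01 -4.43638100e-01  5.36806187e+02]
 [ 0.00000000e+00  0.00000000e+00  0.00000000e+00  1.00000000e+00]]
top 414.13460945327415 414.13460945327415 283.1326798655753 209.4884453051527 -0.1237361913366077 [[ 2.92796155e-03 -9.99920042e-01  1.23018886e-02 -2.73575049e+02]
 [-9.92563341e-01 -4.40305924e-03 -1.21649605e-01  5.23701647e+02]
 [ 1.21694044e-01 -1.18542182e-02 -9.92496870e-01  8.98694904e+02]
 [ 0.00000000e+00  0.00000000e+00  0.00000000e+00  1.00000000e+00]]
wrist 309.78894575224354 309.78894575224354 280.68671631712044 206.6414585019545 -0.018627032195742823 [[ 2.71521703e-01  9.62431272e-01 -1.41822106e-03 -5.74463873e+02]
 [ 9.33842110e-01 -2.63099036e-01  2.42317584e-01 -2.79504063e+01]
 [ 2.32840888e-01 -6.71188775e-02 -9.70195948e-01  3.90149342e+02]
 [ 0.00000000e+00  0.00000000e+00  0.00000000e+00  1.00000000e+00]]
```

View pics/top0.png

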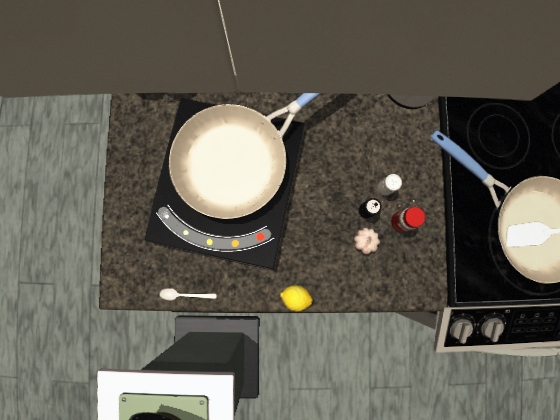

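View pics/side0.png

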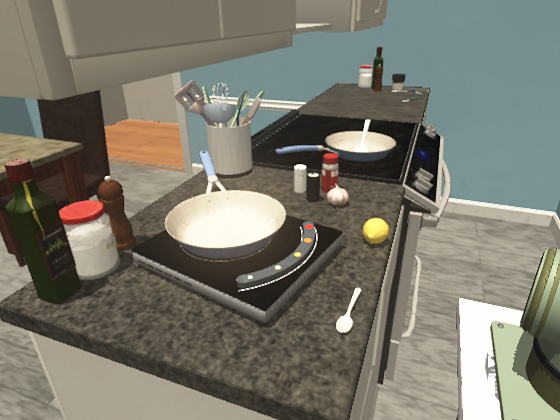

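View pics/wrist0.png

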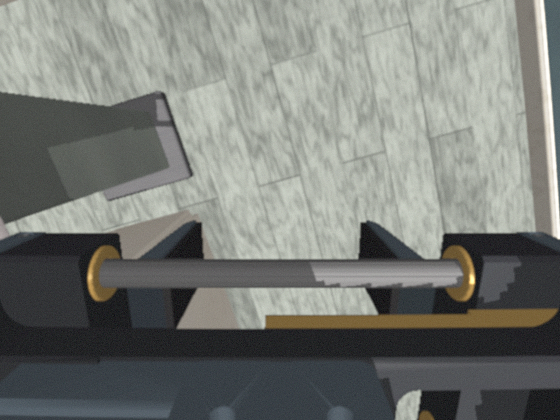

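The top view shows the marks at about (166,215), (186,233), (210,242), (235,243) and (261,237, red). The side view shows the strip at about (245,278) to (310,228). I'll enlarge both.

```bash
python3 - <<'E'
import cv2
t=cv2.imread("pics/top0.png")[195:275,140:290];cv2.imwrite("pics/topc.png",cv2.resize(t,None,fx=5,fy=5,interpolation=cv2.INTER_CUBIC))
t=cv2.imread("pics/side0.png")[210:300,225:335];cv2.imwrite("pics/sidec.png",cv2.resize(t,None,fx=6,fy=6,interpolation=cv2.INTER_CUBIC))
E
```

```text
(no output)
```

View pics/topc.png

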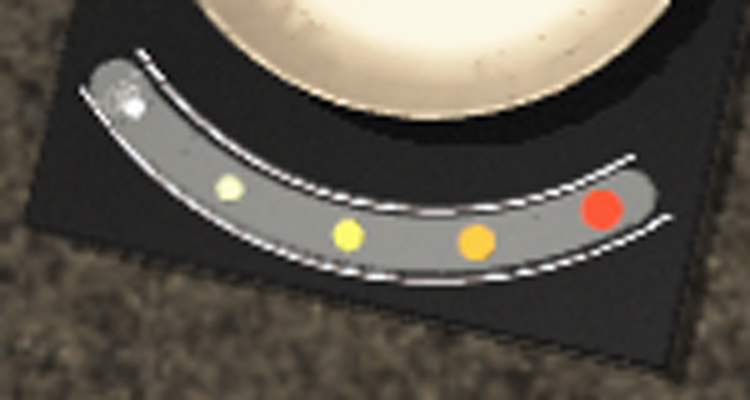

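View pics/sidec.png

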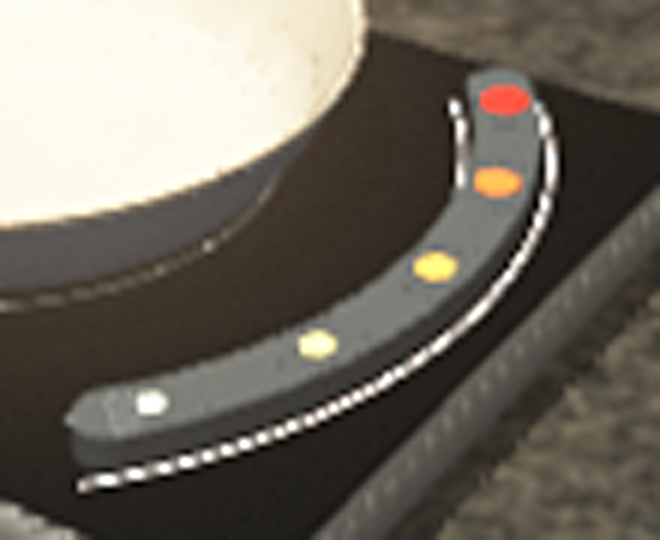

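The enlarged crops put marks 1–5 at (131,104), (229,188), (348,236), (476,242), (602,209) in the top view. In the side view they are at (151,404), (317,344), (435,267), (497,182), (503,100). Next I triangulate them and fit the hob.

```bash
cat > h.py <<'E'
import numpy as np,cv2
from workcell import *
from scipy.optimize import least_squares
def cam(n):
    f=grab_frame(n);K=np.array([[f["fx"],0,f["cx"]],[0,f["fy"],f["cy"]],[0,0,1]]);return f,K,np.array([f["k1"],0,0,0,0.]),np.array(f["view"])
def proj(P,K,d,V):
    return cv2.projectPoints(np.float64(P).reshape(-1,3),cv2.Rodrigues(V[:3,:3])[0],V[:3,3],K,d)[0][:,0]
E
python3 - <<'E'
from h import *
a=(np.array([(131,104),(229,188),(348,236),(476,242),(602,209)])+.5)/5-.5+[140,195]
b=(np.array([(151,404),(317,344),(435,267),(497,182),(503,100)])+.5)/6-.5+[225,210]
_,K,d,V=cam("top");_,K2,d2,V2=cam("side")
def tri(u,v):
    return least_squares(lambda p:np.r_[proj(p,K,d,V)[0]-u,proj(p,K2,d2,V2)[0]-v],[450,300,50]).x
P=np.array([tri(u,v) for u,v in zip(a,b)]);print(P.round(1),np.linalg.norm(np.diff(P,axis=0),axis=1))
th=np.radians([36,18,0,-18,-36])
def marks(p):
    x,y,yaw,z=p;an=np.pi-th+yaw
    return np.c_[x+180*np.cos(an),y+180*np.sin(an),np.full(5,z)]
for zfix in(None,56):
    g=lambda p:marks(p if zfix is None else np.r_[p[:3],zfix])
    s=least_squares(lambda p:np.r_[(proj(g(p),K,d,V)-a).ravel(),(proj(g(p),K2,d2,V2)-b).ravel()],[550,280,-.2,56],x_scale=[100,100,1,100])
    print(s.x,np.degrees(s.x[2]),np.abs(s.fun).max(),g(s.x).round(1))
E
```

```text
[[ 505.5  -13.5   57.2]
 [ 469.7  -58.    57.4]
 [ 449.5 -110.6   56.9]
 [ 446.9 -166.7   56.9]
 [ 461.9 -221.3   56.9]] [57.05115028 56.4297739  56.13647254 56.6455401 ]
[ 6.25939931e+02 -1.47454532e+02 -2.07071257e-01  5.70965528e+01] -11.864309068770075 1.0722630408216105 [[ 505.2  -14.    57.1]
 [ 469.8  -57.8   57.1]
 [ 449.8 -110.4   57.1]
 [ 447.  -166.7   57.1]
 [ 461.7 -221.1   57.1]]
[ 6.26100263e+02 -1.47862674e+02 -2.07608045e-01  5.60000000e+01] -11.895064799523407 1.0207595882859266 [[ 505.4  -14.3   56. ]
 [ 470.1  -58.1   56. ]
 [ 450.  -110.8   56. ]
 [ 447.1 -167.    56. ]
 [ 461.8 -221.4   56. ]]
```

The marks triangulate well: z is about 57, the spacing about 56, and the hob yaw -11.9°. I'll shut the fingers and travel high to above mark 1. The tool yaw stays fixed at 164°, with tool x=(-.962,.271) and y=(.271,.962).

```bash
python3 -m creep '[[1,0,0,0,0,0,0],[1,-40,-37,0,0,0,0],[1,-40,-37,0,0,0,0],[1,-40,-37,0,0,0,0],[1,-40,-37,0,0,0,0]]' 10
python3 -m creep '[[1,-40,-37,0,0,0,0],[1,-40,-37,0,0,0,0],[1,-40,-37,0,0,0,0],[1,-40,-37,0,0,0,0],[1,-40,-37,0,0,0,0]]'
python3 -m creep '[[1,-40,-37,0,0,0,0],[1,-40,-37,0,0,0,0],[1,-40,-37,0,0,0,0],[1,0,0,0,0,0,0],[1,0,0,0,0,0,0]]'
```

```text
time_s: 0.88
ee_pos: [270.6, 366.1, 214.1]
ee_rot: [180.0, 0.0, 164.3]
force: [0.4, 0.2, 0.6]
gripper_width: 43.9
time_s: 1.5
ee_pos: [413.0, 133.7, 214.3]
ee_rot: [180.0, 0.0, 164.3]
force: [0.1, 0.3, -0.1]
gripper_width: 0.1
time_s: 2.12
ee_pos: [497.1, -3.9, 213.7]
ee_rot: [180.0, -0.1, 164.2]
force: [-0.3, -0.3, -0.0]
gripper_width: 0.4
```

```bash
python3 -m creep '[[1,-11,-7.5,30,0,0,0],[1,0,0,40,0,0,0],[1,0,0,40,0,0,0],[1,0,0,16,0,0,0],[1,0,0,0,0,0,0]]'
python3 -m creep '[[1,0,0,0,0,0,0]]'
python3 - <<'E'
from h import *
for n in("side","top","wrist"):
    f,K,d,V=cam(n);im=f["frame"][:,:,::-1].copy()
    s=state()
    p=proj([s["ee_pos"],[505.3,-14.2,57]],K,d,V);print(n,p)
    x,y=p[0].astype(int)
    if n!="wrist":
        im=cv2.resize(im[max(0,y-60):y+60,max(0,x-80):x+80],None,fx=5,fy=5,interpolation=cv2.INTER_CUBIC);print(max(0,x-80),max(0,y-60))
    cv2.imwrite(f"pics/{n}1.png",im)
E
```

```text
time_s: 2.75
ee_pos: [504.6, -13.0, 87.0]
ee_rot: [-180.0, -0.2, 164.4]
force: [-0.1, -0.0, 1.0]
gripper_width: 0.9
time_s: 2.88
ee_pos: [506.6, -13.6, 89.0]
ee_rot: [180.0, 0.1, 164.3]
force: [0.2, -0.1, 0.2]
gripper_width: 0.8
side [[247.38115562 261.59906896]
 [249.21185074 276.66056732]]
167 201
top [[162.36763899 214.14949308]
 [166.46479117 216.42326961]]
82 154
wrist [[280.07221941 246.95175887]
 [279.38326447 227.86059865]]
```

View pics/side1.png

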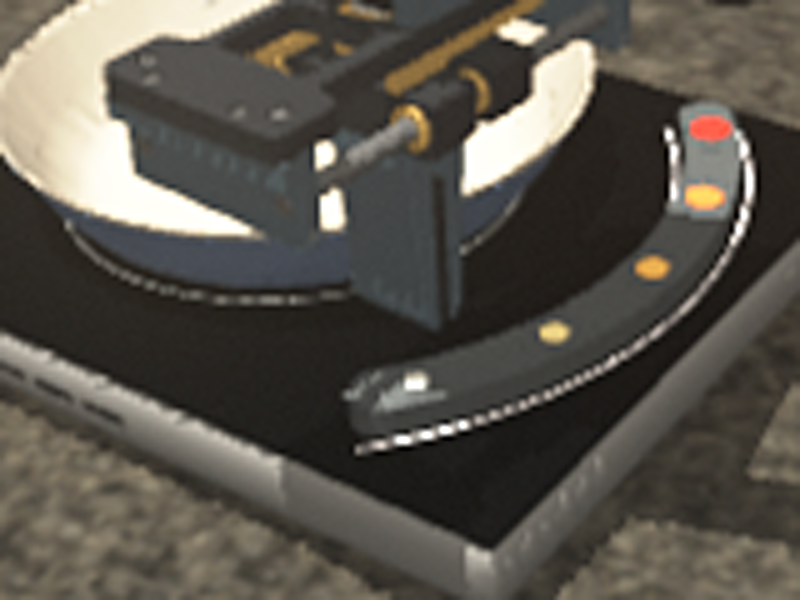

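View pics/wrist1.png

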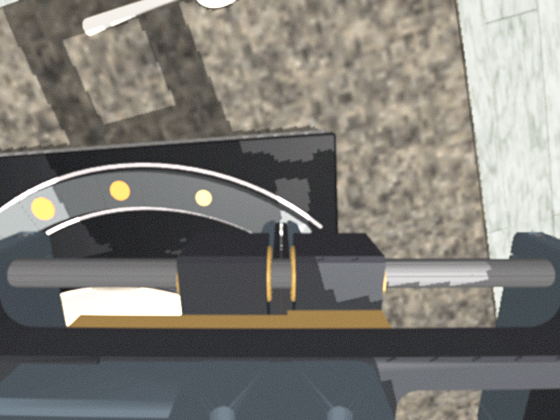

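The side view has the shut fingertips just behind and above mark 1 (tip about (405,310), white dot about (415,380)), consistent with hovering 30 mm over it. The wrist view has the strip end under the fingers. Now I descend gently.

```bash
python3 -m creep '[[1,0,-0.5,14,0,0,0],[1,0,0,12,0,0,0],[1,0,0,0,0,0,0],[1,0,0,0,0,0,0]]'
python3 -m creep '[[1,0,0,2,0,0,0],[1,0,0,0,0,0,0]]'
python3 -m creep '[[1,0,0,2,0,0,0],[1,0,0,0,0,0,0]]'
```

```text
time_s: 3.52
ee_pos: [506.0, -14.9, 61.7]
ee_rot: [180.0, -0.0, 164.3]
force: [-0.2, 0.2, 1.1]
gripper_width: 0.6
time_s: 3.78
ee_pos: [506.0, -14.8, 60.0]
ee_rot: [180.0, 0.0, 164.3]
force: [0.3, -0.6, -0.6]
gripper_width: 0.7
time_s: 4.03
ee_pos: [505.9, -14.8, 57.9]
ee_rot: [180.0, -0.0, 164.3]
force: [-1.3, 0.8, 0.3]
gripper_width: 0.5
```

```bash
python3 -m creep '[[1,0,0,2,0,0,0],[1,0,0,0,0,0,0]]'; python3 -m creep '[[1,0,0,0,0,0,0]]'
```

```text
time_s: 4.28
ee_pos: [506.1, -14.8, 55.9]
ee_rot: [180.0, 0.0, 164.3]
force: [0.2, -0.9, 1.4]
gripper_width: 0.5
time_s: 4.4
ee_pos: [506.1, -14.8, 56.1]
ee_rot: [180.0, 0.0, 164.3]
force: [0.8, -1.8, 1.3]
gripper_width: 0.2
```

```bash
python3 -m creep '[[1,0,0,2,0,0,0],[1,0,0,0,0,0,0]]'; python3 -m creep '[[1,0,0,1.5,0,0,0],[1,0,0,0,0,0,0]]';python3 -m creep '[[1,0,0,0,0,0,0]]'
```

```text
time_s: 4.65
ee_pos: [506.1, -14.8, 54.0]
ee_rot: [180.0, 0.0, 164.3]
force: [0.3, 0.1, 3.1]
gripper_width: 0.8
time_s: 4.9
ee_pos: [506.1, -14.8, 52.6]
ee_rot: [180.0, 0.0, 164.3]
force: [-0.2, 0.3, 3.7]
gripper_width: 0.7
time_s: 5.03
ee_pos: [506.1, -14.8, 52.6]
ee_rot: [180.0, 0.0, 164.3]
force: [-0.1, 0.1, 4.1]
gripper_width: 0.3
```

Contact reads about 4 N, i.e. about 3.7 mm down. Computing the arc steps in tool axes.

```bash
python3 - <<'E'
from h import *
s=state();c=np.array([626,-147.6]);yaw=np.radians(-11.88);t=np.radians(164.3)
X=np.array([np.cos(t),np.sin(t)]);Y=np.array([np.sin(t),-np.cos(t)])
th=np.radians(np.arange(33,-37,-3));an=np.pi-th+yaw
P=np.c_[c[0]+180*np.cos(an),c[1]+180*np.sin(an)]
Q=np.vstack([s["ee_pos"][:2],P]);D=np.diff(Q,axis=0)
for a,p,dd in zip(np.degrees(th),P,D):print(round(a),p.round(1),(dd@X).round(1),(dd@Y).round(1))
E
```

```text
33 [498.5 -20.6] 5.8 -7.6
30 [492.  -27.4] 4.4 -8.3
27 [485.9 -34.6] 3.9 -8.6
24 [480.2 -42.1] 3.5 -8.8
21 [474.8 -49.9] 3.0 -8.9
18 [469.9 -57.9] 2.5 -9.1
15 [465.4 -66.2] 2.1 -9.2
12 [461.4 -74.7] 1.6 -9.3
9 [457.8 -83.4] 1.1 -9.4
6 [454.7 -92.3] 0.6 -9.4
3 [ 452.  -101.4] 0.1 -9.4
0 [ 449.9 -110.5] -0.4 -9.4
-3 [ 448.2 -119.8] -0.9 -9.4
-6 [ 446.9 -129.2] -1.4 -9.3
-9 [ 446.2 -138.6] -1.8 -9.2
-12 [ 446. -148.] -2.3 -9.1
-15 [ 446.3 -157.4] -2.8 -9.0
-18 [ 447.  -166.8] -3.3 -8.8
-21 [ 448.3 -176.1] -3.7 -8.7
-24 [ 450.  -185.4] -4.2 -8.4
-27 [ 452.2 -194.6] -4.6 -8.2
-30 [ 454.9 -203.6] -5.0 -8.0
-33 [ 458.1 -212.5] -5.4 -7.7
-36 [ 461.7 -221.2] -5.8 -7.4
```

```bash
python3 -m creep '[[1,5.8,-7.6,0.6,0,0,0],[1,4.4,-8.3,0,0,0,0]]'; python3 -m creep '[[1,3.9,-8.6,0,0,0,0],[1,3.5,-8.8,0,0,0,0]]'
```

```text
time_s: 5.28
ee_pos: [492.0, -27.5, 52.1]
ee_rot: [180.0, 0.1, 164.3]
force: [1.0, 2.1, 4.3]
gripper_width: 0.2
time_s: 5.52
ee_pos: [479.6, -42.6, 52.0]
ee_rot: [180.0, 0.0, 164.2]
force: [2.2, 2.1, 3.3]
gripper_width: 0.5
```

Tracking well, with height steady at 52. Continuing.

```bash
python3 -m creep '[[1,3,-8.9,0,0,0,0],[1,2.5,-9.1,0,0,0,0],[1,2.1,-9.2,0,0,0,0]]'; python3 -m creep '[[1,1.6,-9.3,0,0,0,0],[1,1.1,-9.4,0,0,0,0],[1,0.6,-9.4,0,0,0,0]]'
```

```text
time_s: 5.9
ee_pos: [464.8, -66.7, 51.8]
ee_rot: [180.0, -0.0, 164.2]
force: [1.7, 1.7, 5.0]
gripper_width: 0.6
time_s: 6.28
ee_pos: [454.0, -92.9, 51.7]
ee_rot: [180.0, -0.0, 164.3]
force: [2.1, 2.9, 5.4]
gripper_width: 0.8
```

```bash
python3 -m creep '[[1,0.1,-9.4,0,0,0,0],[1,-0.4,-9.4,0,0,0,0],[1,-0.9,-9.4,0,0,0,0]]'; python3 -m creep '[[1,-1.4,-9.3,0,0,0,0],[1,-1.8,-9.2,0,0,0,0]]'; python3 -c "
from workcell import state;s=state();print(s['ee_pos'],s['force'])"
```

```text
time_s: 6.65
ee_pos: [447.6, -120.4, 51.7]
ee_rot: [180.0, -0.0, 164.3]
force: [-0.6, 2.9, 4.1]
gripper_width: 0.1
time_s: 6.9
ee_pos: [445.8, -139.1, 51.8]
ee_rot: [180.0, -0.0, 164.3]
force: [0.9, 2.4, 4.3]
gripper_width: 0.6
[ 445.75548809 -139.05932867   51.75180242] [0.93188586 2.38170326 4.27221664]
```

```bash
python3 -m creep '[[1,-2.3,-9.1,0,0,0,0],[1,-2.8,-9.0,0,0,0,0],[1,-3.3,-8.8,0,0,0,0]]'; python3 -m creep '[[1,-3.7,-8.7,0,0,0,0],[1,-4.2,-8.4,0,0,0,0],[1,-4.6,-8.2,0,0,0,0]]'; python3 -m creep '[[1,-5,-8,0,0,0,0],[1,-5.4,-7.7,0,0,0,0],[1,-5.8,-7.4,0,0,0,0],[1,0,0,0,0,0,0],[1,0,0,0,0,0,0]]'
```

```text
time_s: 7.28
ee_pos: [446.6, -167.2, 51.7]
ee_rot: [180.0, -0.0, 164.3]
force: [-0.1, 2.3, 4.8]
gripper_width: 0.5
time_s: 7.65
ee_pos: [451.9, -195.0, 51.8]
ee_rot: [180.0, -0.0, 164.3]
force: [-0.1, 3.3, 3.9]
gripper_width: 0.6
time_s: 8.28
ee_pos: [462.1, -222.2, 52.1]
ee_rot: [-179.9, 0.1, 164.3]
force: [0.2, -2.4, 3.6]
gripper_width: 0.5
```

```bash
python3 -m creep '[[1,0,0,0,0,0,0],[1,0,0,0,0,0,0]]'; python3 - <<'E'
from h import *
for n in("side","top"):
    f,K,d,V=cam(n);im=f["frame"][:,:,::-1].copy()
    s=state();p=proj([s["ee_pos"],[461.7,-221.2,53]],K,d,V);print(n,p,s["ee_pos"],s["force"])
    x,y=p[0].astype(int)
    if n=="side": im=cv2.resize(im[y-60:y+60,x-80:x+80],None,fx=5,fy=5,interpolation=cv2.INTER_CUBIC)
    cv2.imwrite(f"pics/{n}2.png",im)
E
```

```text
time_s: 8.52
ee_pos: [461.9, -221.4, 52.1]
ee_rot: [-180.0, 0.1, 164.3]
force: [0.3, -2.3, 4.0]
gripper_width: 0.3
side [[308.0365397  228.1372618 ]
 [308.12714547 227.81410919]] [ 461.92346375 -221.29916543   52.08643042] [ 0.79843167 -2.27167433  4.57427916]
top [[260.14496778 236.84348154]
 [260.09320412 236.90491595]] [ 461.88652047 -221.27199415   52.07617385] [ 1.49232596 -1.59527242  4.33015939]
```

View pics/side2.png

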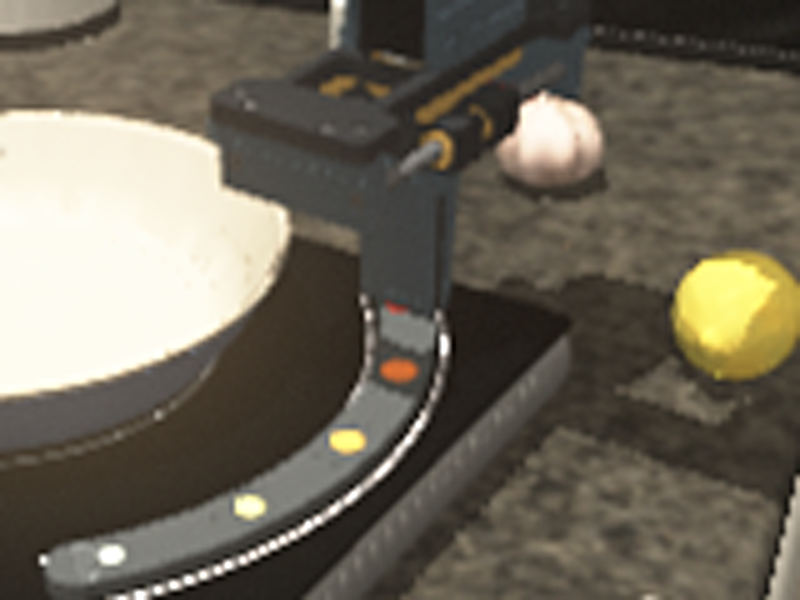

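View pics/top2.png

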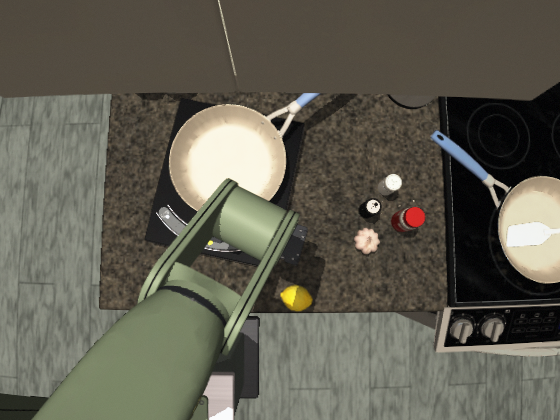

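In the side view the fingertips stand on the red mark, with a sliver of red at about (397,308). In the top view the pan and bystanders are where they were: pan about (228,161), lemon (297,298), garlic (367,240). The push is steady at about 4.3 N, so I hand in.

```bash
python3 -c "
from workcell import *;print(job_done());s=state();print(s['ee_pos'],s['force'],s['time_s'])"
```

```text
the job is handed in; nothing more can be done
None
the job is handed in; nothing more can be done
```

I slid the shut fingertips along the strip from the white mark over every mark to the red one without lifting off. I handed in after about 8.6 s of the 42 s, still pressing on red. No verdict is reported, so this rests on my own readings.

- **Finding the strip:** I located the marks from the top and side cameras. They fit the known arc to about 1 pixel, with the strip top at about 57 mm.
- **Slide:** The fingertips stayed at 51.7–52.6 mm, about 4–5 mm into the strip. The downward force read 3.3–5.4 N throughout, where 9 mm of travel would need about 7–8 N.
- **Last checks:** The fingertips were within about 1 mm of the fitted red mark and pressing with about 4.3 N. The side picture shows them standing on it. In the top picture the pan and the things round the hob look where they were at the start.
- **Limits of the checks:** The strip's travel was only inferred from force and height. I could not read the position after handing in.

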